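# Set the slip feeder's stop with the depth gauge

## Robot

A 6-joint arm with a two-finger parallel gripper is mounted at the origin on the work surface. World frame = base frame: x ahead of the robot, y to its left, z up, the work surface at z = 0. Lengths are in m, angles in rad, forces in N, time in s.
With the tool pointing down it reaches from about 0.25 to 0.775 m from the base axis. Payload 4 kg.
Tool frame: the origin (TCP) lies at the very end of the fingers, on their centre line; the grasp point (between the pads) lies 19 mm behind it; z points along the fingers, y is the direction in which the jaws open and shut (so a half turn about z gives the same grasp; the last joint's range is limited). The gripper opens to 94 mm and grips with 3 to 60 N. Pads are 16 mm wide; open, the fingers measure 119 mm over their backs; the gripper's body (75 mm by 177 mm) begins 78 mm behind the grasp point.
Start: joints at [-0.103, 0.087, 1.371, -0, 1.684, -0.103], TCP at [0.55, -0, 0.167] pointing down, gripper open.
Joint ranges: [-3.1, 3.1], [-0.76, 2.03], [0.27, 2.55], [-1.08, 4.22], [0.17, 2.65], [-2.57, 2.57]. Speed limits (rad/s): [2.79, 2.79, 3.14, 3.14, 3.14, 3.14].

## Interface

Orientations are given as [roll, pitch, yaw] about the fixed x, y, z axes, in that order (R = Rz(yaw) Ry(pitch) Rx(roll)).
In Python, from bench import robot, snapshot, models gives the robot as it stands.
- The arm moves only by the tool arm_command, never from a script. Its argument "commands" is text: rows parted by semicolons, each of 7 numbers parted by spaces: the shift along the tool's x, y, z in mm, then the turn, a rotation vector about the tool's x, y, z in degrees, then the opening, from 0 (shut) to 1 (fully open). In form: tx ty tz rx ry rz hand; .... A call has 1 to 12 rows; each row shifts and turns the pose as measured when the row begins, along the tool's axes as they then stand; what a row does not reach is not made up. A row lasts 1/8 s, in which the tool goes at most 62.5 mm and 10.7 degrees, less where a joint would pass 70% of its speed; a pose out of reach is approached as far as the arm can. A call is refused whole if a number of a shift passes 62.5 or a number of a turn 10.7, either way. A call with a gripper value outside its range is refused whole. The fingers move at their own pace and stop on an object; the grip force is fixed at half the most. Time passes only in rows, so rows that do not move let the fingers close. It gives the time, the measured TCP pose, the force and the opening at its end, in the units of the state.
- robot.get_obs(): the state, without advancing time (a new reading comes with each control period).
- snapshot(name): name is "scene" or "side" or "wrist"; returns a dict with "img" (400x640x3 uint8, blue, green, red), "camera_matrix" (3x3 intrinsics, pixels), "dist" ([k1, k2, p1, p2, k3] as OpenCV has them; the pictures are not rectified), "origin" and "rotation" of the camera in the world. Camera axes: x right, y down, z forward; pixel columns grow to the right and rows downward; lengths in m; the calibration is good to about 2 mm. A picture is of the moment at which its call begins. There is no depth.
- robot.close_job(): hands the job in, once; it reports no verdict.
Trained networks look in a picture, given as the dict that the camera call returned (one of the last four; its "shot" number tells which), for a name from the list of things; names that differ only in an ending like _2 or _b are one class to them, and where a whole thing is asked for, a point or a joint stands for the part that bears it (a point fixed in the world has none). Each returns a list of dicts, best first, with "conf" (0 to 1); they miss things now and then, are a little off and sometimes report something else, mostly with a low value. They report only what shows in the picture. A call takes as long as a camera call.
- models.spot_in(query, picture): "bbox" ([left, top, width, height] as shares, 0 to 1, of the picture: columns of its width, rows of its height, round what is visible of it).
- models.tip_of(query, picture): "centre" ([column, row] as shares, 0 to 1, of the picture: columns of its width, rows of its height: a listed point, or the origin of a listed thing).
The state is a dict: "time": time; "joint_positions": joint angles; "qvel": joint speeds; "joint_torque": joint torques, N m; "tool_pos": TCP position; "ee_rot": TCP orientation; "wrist_force": force on the tool from outside, world axes, zero at the start; "wrist_torque": the same for the moment, N m; "width": finger opening in m.
Only numpy, scipy, OpenCV 4.12 (cv2) and the standard library are available. Lean on these libraries where they do the work, as an engineer would, in place of code of your own. Each camera call takes 0.05 s, during which the arm holds its last target. There are 200 camera calls.

## Task

Set the stop of the packing-slip feeder: take the long blade gauge from the rack and push its blade straight into the slot in the feeder's sloping bed until the collar lies flush on the bed, which drives the hidden stop to the gauge's depth. Then draw the gauge out and hang it back upright in its own place in the rack, fully down. Leave the short gauge and the other things on the bench where they are.

Things in the scene. Friction and masses are not known exactly. Their poses are not given: they have to be found in the camera images.
- long_gauge: The gauge to use. Steel blade 24 mm wide, 4 thick, 55 long (last 6 mm narrowed to 18 x 2), under a collar 18 thick x 44 wide x 6, under a flat black handle 12 thick x 44 wide x 50 tall; about 0.12 kg. Origin: centre of the collar's underside; z up the handle (blade along -z), x thickness, y width; same after a half turn about z. Hangs upright in one of the rack's places (which varies).
- short_gauge: The other gauge, to be left alone: same form, blade only 35 mm long, collar 18 x 28 x 6 mm, handle 12 x 28 x 34 mm. Origin: centre of the collar's underside. It hangs in the rack's other place.
- rack: Gauge rack, fixed: base 90 x 190 x 8 mm, two grey rails along y (40 mm over both in x, 190 long), top at 66 mm. Origin: underside centre, z up. Places between the rails at x = 0, y = +45 and -45 mm: openings 10 mm (x) by 34 mm (y), 20 deep, open below. A gauge hangs with its collar on the rail tops, its origin 66 mm above the rack's, its x, y along the rack's.
- feeder: Packing-slip feeder, grey, fixed, 240 mm deep x 150 wide x 190 high. Origin: on the bench under the slot's mouth; z up, +x to its rear housing (starts 70 mm behind the mouth, 185 high; a 19 mm thick roller lies across the top end of the bed). The sloping aluminium bed rises towards +x at 35 degrees.
- slot: The feeder's bed and slot. Origin: centre of the slot's mouth, in the bed's plane, 120 mm above the bench. z straight out of the bed (35 deg from vertical), x up the slope, y across. Mouth 8 mm (x) by 30 mm (y), blade goes in along -z. Bed flat 100 mm below, 55 above it; side strips 5 mm high at y = +-69. Gauge home: its origin here, z along z, y along y either way round.
- stop (a joint): Depth of the hidden stop's face below the slot's mouth, m (0 at the mouth, at most 0.072); starts at 0.012 to 0.035. The blade slides it inward with about 3 N and it stays where left; the collar meeting the bed is a rigid stop. A brass pin at each side of the bed moves with it. Set right it reads 0.055.
- tape: Bystander: small clear roll of tape, ring 60 mm across, 20 mm high, lying flat; origin under its centre.
- knife: Bystander: grey box knife, 130 x 22 x 14 mm, lying flat along its x; origin under its middle.
- carton: Bystander: small cardboard box 130 x 90 x 60 mm; origin under its centre.
- tin: Bystander: round tin 66 mm across, 100 mm tall; origin under its centre.
- stapler: Bystander: black desk stapler 120 x 32 x 34 mm; origin under its middle.
- scanner: Bystander: handheld scanner lying flat, 155 x 50 x 32 mm; origin under its middle.

How it is judged:
On the way, in this order (a step that is already met when the one before it is completed fails the run):
1. the long gauge is lifted out of the rack (height (world z) of long_gauge above 0.13 m), for 0.1 s.
2. the gauge's blade is in the slot with its collar on the bed (within 4 mm and 5 degrees) and the stop driven to depth (distance between long_gauge and slot below 0.004 m and angle between the z axis of long_gauge and the z axis of slot, either way round below 0.087 rad and value of joint stop above 0.0525 m), for 0.2 s.
At the end, for the whole second after the job is handed in: The stop stands at 55 mm depth within 2.5 mm; the long gauge hangs released and at rest in the rack place it came from: within 12 mm of its start, collar within 3 mm of the rail tops, upright within 7 degrees (value of joint stop between 0.0525 and 0.0575 m and distance of long_gauge from where it was at the start of the episode below 0.012 m and z of long_gauge in the frame of rack below 0.069 m and angle between long_gauge's own z axis and vertical below 0.12 rad and linear speed of long_gauge below 0.02 m/s); the robot touches nothing.
It fails at once if the short gauge is moved more than 20 mm (distance of short_gauge from where it was at the start of the episode above 0.02 m).
It fails at once if a bystander on the bench (tape, knife, carton, tin, stapler, scanner) is moved more than 30 mm (distance of any of tape, knife, carton, tin, stapler, scanner from where it was at the start of the episode above 0.03 m).
It also fails if it takes over 54 s, if anything falls off the work surface, if the arm or the gripper's body presses on something with over 40 N, if the wrist force passes 120 N, or if a joint passes its speed limit or range.

## Working session

There is one attempt and no reset: what is moved stays moved. The work goes in short steps, Python scripts to look and compute and a tool call to move; the robot and the scene stay as the last step left them, time stands still between calls to the robot, and variables do not carry over. Pictures are saved under pics/ and viewed, about 8 in all and at most 12, crops included, and the job is handed in when it is done.

Besides the shell and the picture viewer there is one more tool, called after ">>>" by a JSON object that holds its "name" and its "arguments", one argument or row to a line. arm_command: Moves the arm, as the interface text tells. Its arguments: {"type":"object","properties":{"commands":{"type":"string"}},"required":["commands"]}

```bash
mkdir -p pics
cat > h.py <<'E'
import numpy as np, cv2
from bench import robot, snapshot, models
from scipy.spatial.transform import Rotation as R
def ray(p,uv):
    K=np.array(p["camera_matrix"]);d=np.array(p["dist"])
    n=cv2.undistortPoints(np.array([[uv]],float),K,d)[0,0]
    return np.array(p["origin"]),np.array(p["rotation"])@np.array([n[0],n[1],1])
def atz(p,uv,z):
    o,d=ray(p,uv);return o+d*(z-o[2])/d[2]
def proj(p,X):
    K=np.array(p["camera_matrix"]);d=np.array(p["dist"]);Rm=np.array(p["rotation"])
    c=(np.atleast_2d(X)-np.array(p["origin"]))@Rm
    return cv2.projectPoints(c,np.zeros(3),np.zeros(3),K,d)[0][:,0]
def tri(ps,uvs):
    A=np.zeros((3,3));b=np.zeros(3)
    for p,u in zip(ps,uvs):
        o,d=ray(p,u);d=d/np.linalg.norm(d);M=np.eye(3)-np.outer(d,d);A+=M;b+=M@o
    return np.linalg.solve(A,b)
E
python3 - <<'E'
from h import *
P={}
for n in["scene","side"]:
    p=snapshot(n);P[n]=p;cv2.imwrite(f"pics/{n}0.png",p["img"])
    print(n,np.round(p["origin"],3),np.round(np.array(p["rotation"])[:,2],2))
    for q in["long_gauge","short_gauge","rack","feeder","slot"]:
        for r in models.tip_of(q,p)[:2]: print(q,np.round(np.array(r["centre"])*[640,400],1),round(r["conf"],2))
o=robot.get_obs();print(o)
E
```

```text
Traceback (most recent call last):
IndexError: too many indices for array: array is 1-dimensional, but 2 were indexed
```

View pics/scene0.png

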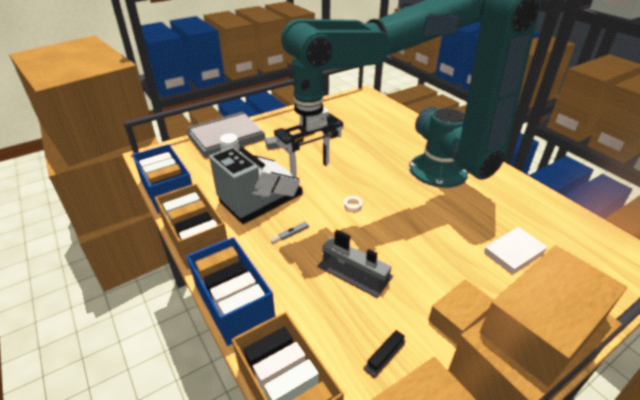

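The scene picture shows the rack near (355,265) with the long gauge, the taller one, on the left at (342,240). The feeder is near (255,180), right next to the gripper. The camera rotation comes as rpy, so I'll fix the helper.

```bash
cat >> h.py <<'E'
def snap(n,name=None):
    p=dict(snapshot(n));r=np.array(p["rotation"])
    p["raw"]=p.copy()
    if r.ndim==1: p["rotation"]=R.from_euler("xyz",r).as_matrix()
    if name: cv2.imwrite(f"pics/{name}.png",p["img"])
    return p
def tip(q,p):
    return [(np.round(np.array(r["centre"])*[640,400],1),round(r["conf"],2)) for r in models.tip_of(q,p["raw"])[:2]]
E
python3 - <<'E'
from h import *
P={}
for n in["scene","side","wrist"]:
    p=snap(n,n+"1");P[n]=p
    print(n,np.round(p["origin"],3),np.round(p["rotation"],3).tolist(),p["camera_matrix"][0])
T={}
for q in["long_gauge","short_gauge","rack","feeder","slot"]:
    T[q]={n:tip(q,P[n]) for n in P};print(q,T[q])
    a=[(P[n],T[q][n][0][0]) for n in("scene","side") if T[q][n]]
    if len(a)==2: print("  tri",np.round(tri(*zip(*a)),3))
    if a:print("  z-guess",np.round(atz(*a[0],{"long_gauge":.066,"short_gauge":.066,"slot":.12}.get(q,0)),3))
o=robot.get_obs();print(o)
E
```

```text
scene [1.048 0.821 0.871] [[-0.84, 0.338, -0.424], [0.542, 0.521, -0.659], [-0.002, -0.784, -0.621]] [418.41658775   0.         318.35169019]
side [ 0.026 -0.939  0.796] [[0.897, -0.228, 0.378], [-0.441, -0.498, 0.746], [0.018, -0.836, -0.548]] [414.94972181   0.         326.26847446]
wrist [0.55  0.082 0.383] [[1.0, 0.001, -0.002], [-0.0, -0.959, -0.282], [-0.002, 0.282, -0.959]] [351.56672287   0.         319.81079829]
long_gauge {'scene': [(array([341.9, 249.6]), 0.83), (array([293.9, 230.7]), 0.29)], 'side': [(array([300.1, 164.2]), 0.73), (array([319.5, 172.9]), 0.71)], 'wrist': []}
  tri [0.548 0.221 0.087]
  z-guess [0.57  0.193 0.066]
short_gauge {'scene': [(array([372.4, 262.1]), 0.73)], 'side': [(array([300.8, 164.5]), 0.49), (array([388. , 256.1]), 0.32)], 'wrist': []}
  tri [0.533 0.274 0.069]
  z-guess [0.53  0.272 0.066]
rack {'scene': [(array([353.3, 275.4]), 0.75), (array([343.7, 247.1]), 0.31)], 'side': [(array([311.4, 187.3]), 0.89)], 'wrist': []}
  tri [ 0.556  0.231 -0.009]
  z-guess [0.562 0.237 0.   ]
feeder {'scene': [(array([269.5, 193.9]), 0.86)], 'side': [(a
[... 337 characters left out ...]
[ 0.597 -0.197  0.12 ]
{'time': 0.95, 'joint_positions': array([-1.03058764e-01,  8.72239130e-02,  1.37065314e+00, -1.78591268e-05,
        1.68359802e+00, -1.03120145e-01]), 'qvel': array([ 0.00043983, -0.00078775,  0.00056919,  0.00211273, -0.00077491,
       -0.00112024]), 'joint_torque': array([ 4.61788732e-04, -3.40045881e+01, -3.02603352e+01,  7.19237840e-02,
        2.36425269e-02, -4.41520868e-06]), 'tool_pos': array([5.50042580e-01, 6.71458441e-06, 1.67016601e-01]), 'ee_rot': array([3.14147752e+00, 2.97548612e-05, 1.57085570e+00]), 'wrist_force': array([0.79879615, 0.30977868, 0.50549057]), 'wrist_torque': array([ 0.01458474, -0.02739964,  0.05449491]), 'width': 0.09415279423409208}
```

View pics/side1.png

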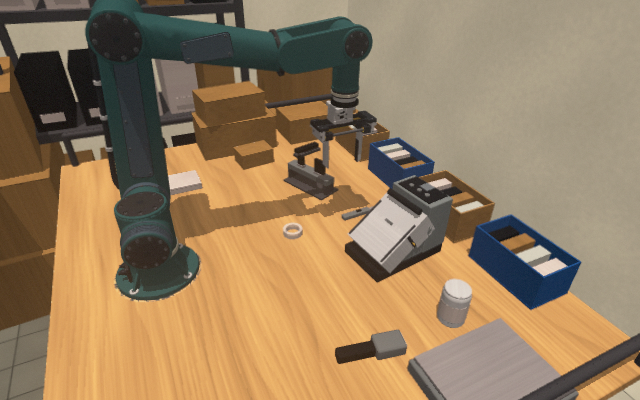

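View pics/wrist1.png

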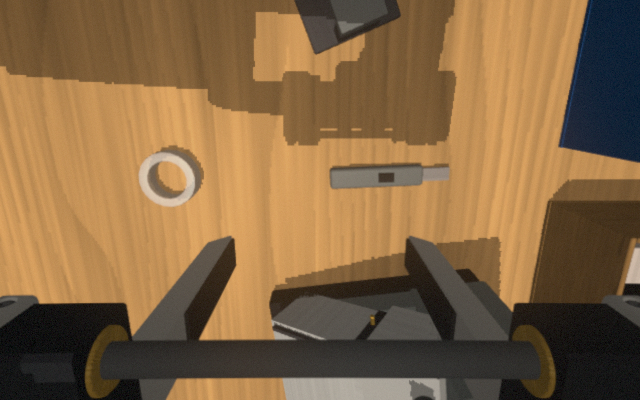

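The side picture shows the feeder at (395,235), its bed facing the base, and the rack at (310,180). The wrist picture shows the knife at (385,177), the tape at (170,178) and the feeder under the gripper at the bottom, with a pin at (373,319). The slot is at about (0.596,-0.196,0.12). Next I look at the feeder from above.

>>> {"name": "arm_command", "arguments": {
  "commands": "0 0 -60 0 0 0 1; 0 0 -60 0 0 0 1; -50 5 -10 0 0 0 1; -50 10 0 0 0 0 1; -50 10 0 0 0 0 1; -50 10 0 0 0 0 1; -55 10 0 0 0 0 1; 0 0 0 0 0 0 1; 0 0 0 0 0 0 1"
}}

```text
time: 2.08
tool_pos: [0.5951, -0.2612, 0.2959]
ee_rot: [-3.135, -0.001, 1.575]
wrist_force: [0.6, -0.2, 0.5]
width: 0.0939
```

Run:
```python
from h import *
p=snap("wrist","w2");print(np.round(p["origin"],4).tolist(),np.round(p["rotation"],4).tolist())
for q in["slot","feeder","stop"]:
    t=tip(q,p);print(q,t,[np.round(atz(p,a,.12),4) for a,_ in t])
import pickle;pickle.dump({k:p[k] for k in("camera_matrix","dist","origin","rotation")},open("w2.pkl","wb"))
cv2.imwrite("pics/w2z.png",cv2.resize(p["img"][0:300,160:480],None,fx=2,fy=2,interpolation=cv2.INTER_CUBIC))
```

```text
[0.5967, -0.1793, 0.5129] [[1.0, 0.0058, -0.006], [0.0039, -0.9596, -0.2815], [-0.0074, 0.2814, -0.9596]]
slot [(array([316.2, 123.1]), 0.69)] [array([ 0.59  , -0.2069,  0.12  ])]
feeder [] []Traceback (most recent call last):
  File "<stdin>", line 4, in <module>
  File "h.py", line 26, in tip
    return [(np.round(np.array(r["centre"])*[640,400],1),round(r["conf"],2)) for r in models.tip_of(q,p["raw"])[:2]]
                                                                                      ~~~~~~~~~~~~~^^^^^^^^^^^^
ValueError: it knows: carton, feeder, knife, long_gauge, rack, scanner, short_gauge, slot, stapler, tape, tin
```

Run:
```python
from h import *
p=snap("wrist","w2")
import pickle;pickle.dump({k:p[k] for k in("camera_matrix","dist","origin","rotation")},open("w2.pkl","wb"))
cv2.imwrite("pics/w2z.png",cv2.resize(p["img"][10:250,180:480],None,fx=2.6,fy=2.5,interpolation=cv2.INTER_CUBIC))
```

```text
(no output)
```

View pics/w2z.png

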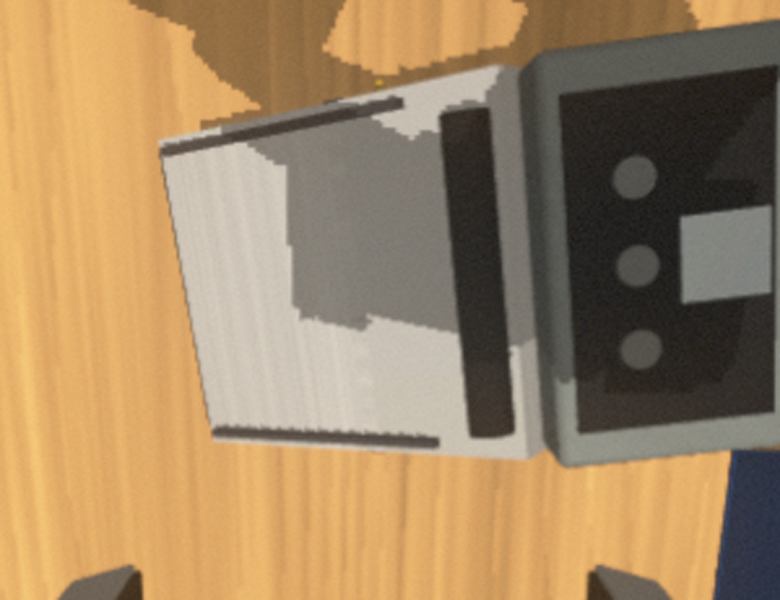

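The feeder from above: front bed corners at zoom (162,142) and (212,437), top corners near (500,66) and (528,458). The slot lies in the gripper's shadow, so I fit the bed's outline and enhance the shadowed area.

```bash
cat > fit.py <<'E'
from h import *
import pickle
from scipy.optimize import least_squares
p=pickle.load(open("w2.pkl","rb"))
z=np.array([[162,142],[212,437],[500,66],[528,458]],float)
uv=z/[2.6,2.5]+[180,10]
S=np.array([[-.1,.075,0],[-.1,-.075,0],[.055,.075,0],[.055,-.075,0]])
def W(q,S): return R.from_euler("z",q[2]).apply(R.from_euler("y",-35,degrees=True).apply(S))+[q[0],q[1],.12]
if __name__=="__main__":
    for n in(2,4):
        f=least_squares(lambda q:(proj(p,W(q,S[:n]))-uv[:n]).ravel(),[.59,-.2,0.1]);print(n,np.round(f.x,4),np.round(f.fun,1))
    im=cv2.imread("pics/w2.png")
    m=np.array([[x,y,0] for x,y in[(-.004,-.015),(.004,-.015),(.004,.015),(-.004,.015)]])
    a=proj(p,W(f.x,m));print(a)
    c=im[70:190,270:390].astype(float)
    g=np.clip((c-60)*2.0,0,255);g=np.clip(cv2.createCLAHE(6,(4,4)).apply(c.mean(2).astype(np.uint8)),0,255)
    b=cv2.resize(g,None,fx=5,fy=5,interpolation=cv2.INTER_CUBIC)
    b=cv2.cvtColor(b,cv2.COLOR_GRAY2BGR)
    for u in a: cv2.circle(b,tuple(int(v) for v in (u-[270,70])*5),3,(0,0,255),-1)
    cv2.imwrite("pics/enh.png",b)
E
python3 fit.py
```

```text
2 [ 0.5901 -0.2085  0.1136] [-0.2 -1.3  0.2  1.6]
4 [ 0.6008 -0.2059  0.1206] [ 8.4 -3.1  8.7  0.1 -6.8  2.2 -6.7 -1.3]
[[324.70553992 137.02495749]
 [330.6553613  136.79523587]
 [327.70070248 108.72375918]
 [321.651487   109.30084133]]
```

View pics/enh.png

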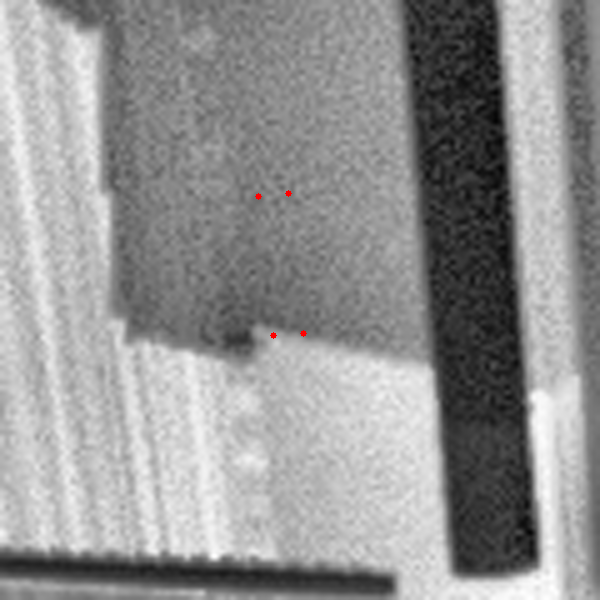

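The fit on the front corners and the network agree: about (0.590,-0.208), yaw 0.114. The top corners are not at +55 mm. The slot's lower end shows dark at enh (240,340). I'll shift so that the shadow leaves the slot and take one clearer look.

>>> {"name": "arm_command", "arguments": {
  "commands": "0 40 0 0 0 0 1; 0 40 20 0 0 0 1; 0 0 20 0 0 0 1; 0 0 0 0 0 0 1; 0 0 0 0 0 0 1"
}}

```text
time: 2.9
tool_pos: [0.6772, -0.2532, 0.2573]
ee_rot: [-3.137, 0.0, 1.584]
wrist_force: [0.1, -0.6, -0.3]
width: 0.0938
```

Run:
```python
from h import *
from fit import W
p=snap("wrist","w3")
import pickle;pickle.dump({k:p[k] for k in("camera_matrix","dist","origin","rotation")},open("w3.pkl","wb"))
t=tip("slot",p);print(t,[np.round(atz(p,a,.12),4) for a,_ in t])
m=np.array([[x,y,0] for x,y in[(-.004,-.015),(.004,-.015),(.004,.015),(-.004,.015)]])
a=proj(p,W([.590,-.2085,.1136],m));c=a.mean(0).astype(int);print(a,c)
g=cv2.createCLAHE(4,(3,3)).apply(cv2.cvtColor(p["img"],cv2.COLOR_BGR2GRAY)[c[1]-50:c[1]+50,c[0]-60:c[0]+60])
b=cv2.cvtColor(cv2.resize(g,None,fx=6,fy=6,interpolation=cv2.INTER_CUBIC),cv2.COLOR_GRAY2BGR)
for u in a: cv2.circle(b,tuple(int(v) for v in (u-c+[60,50])*6),3,(0,0,255),-1)
cv2.imwrite("pics/enh3.png",b)
```

```text
[(array([234. , 132.7]), 0.92)] [array([ 0.591 , -0.2069,  0.12  ])]
[[233.01426988 149.38350562]
 [238.38657375 149.40070913]
 [233.21180394 118.74771995]
 [227.77107007 119.13029906]] [233 134]
```

View pics/enh3.png

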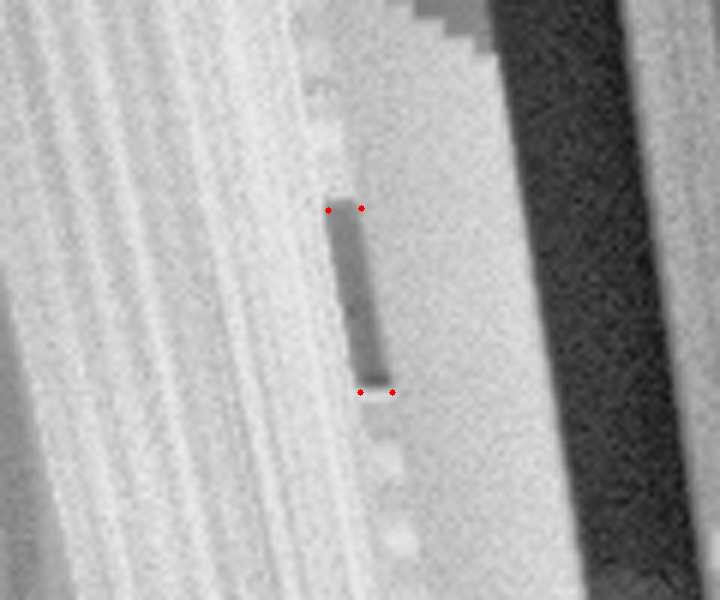

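The slot shows clearly, with corners at zoom (327,201), (355,198), (388,385) and (357,388). The fitted corners fall within about 1.3 px of them. That puts the slot at (0.5895,-0.207,0.12), yaw about 0.11. Now the rack.

>>> {"name": "arm_command", "arguments": {
  "commands": "56 -12 0 0 0 0 1; 56 -12 0 0 0 0 1; 56 -12 0 0 0 0 1; 56 -12 0 0 0 0 1; 56 -12 0 0 0 0 1; 56 -12 0 0 0 0 1; 56 -12 0 0 0 0 1; 0 0 0 0 0 -9 1; 0 0 0 0 0 -9 1; 0 0 0 0 0 -9 1; 0 0 0 0 0 0 1; 0 0 0 0 0 0 1"
}}

```text
time: 4.5
tool_pos: [0.586, 0.1477, 0.2769]
ee_rot: [3.114, 0.013, 2.061]
wrist_force: [-0.7, 0.6, -0.4]
width: 0.0941
```

Run:
```python
from h import *
import pickle
p=snap("wrist","w4");pickle.dump({k:p[k] for k in("camera_matrix","dist","origin","rotation")},open("w4.pkl","wb"))
print(np.round(p["origin"],4))
for q,z in[("long_gauge",.066),("short_gauge",.066),("rack",0)]:
    t=tip(q,p);print(q,t,[np.round(atz(p,a,z),4) for a,_ in t])
```

```text
[0.5413 0.2197 0.4927]
long_gauge [(array([315.1, 128.5]), 0.84)] [array([0.5659, 0.1853, 0.066 ])]
short_gauge [(array([326.2,  48.9]), 0.67)] [array([0.536 , 0.2683, 0.066 ])]
rack [(array([318.2,  91.6]), 0.84)] [array([0.5507, 0.2247, 0.    ])]
```

View pics/w4.png

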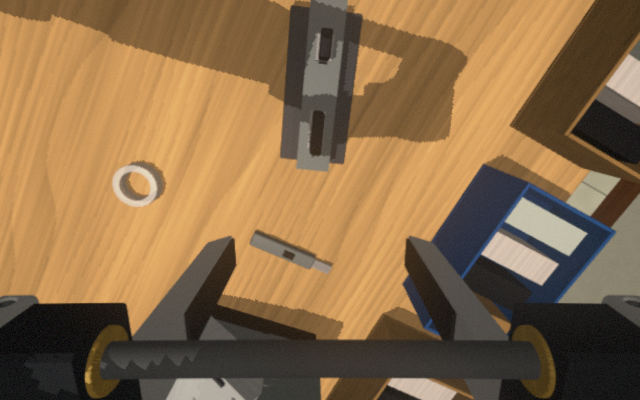

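The wrist picture shows the long gauge's handle top centred at (317,133), spanning rows 111–155. The rack base's left edge runs from (292,8) to (282,160), and its near corners are (282,160) and (345,163).

```bash
cat > rk.py <<'E'
from h import *
import pickle
p=pickle.load(open("w4.pkl","rb"))
im=cv2.imread("pics/w4.png")
L=atz(p,(317,133),.122);print("top centre",L)
for a,b,z in[((292,8),(282,160),.008),((361,14),(345,163),.008),((319,111),(314,155),.122)]:
    A,B=atz(p,a,z),atz(p,b,z);d=A-B;print(np.round(A,4),np.round(B,4),"yaw of rack y-90:",round(np.degrees(np.arctan2(d[1],d[0]))-90,2),np.linalg.norm(d))
A,B=atz(p,(282,160),.008),atz(p,(345,163),.008);d=B-A;print("front edge yaw",np.degrees(np.arctan2(d[1],d[0])),np.linalg.norm(d),(A+B)/2)
g=cv2.createCLAHE(4,(3,3)).apply(cv2.cvtColor(im,cv2.COLOR_BGR2GRAY)[0:180,260:380])
cv2.imwrite("pics/w4z.png",cv2.resize(g,None,fx=3.3,fy=3.3,interpolation=cv2.INTER_CUBIC))
E
python3 rk.py
```

```text
top centre [0.56656119 0.18669652 0.122     ]
[0.4766 0.2953 0.008 ] [0.5488 0.121  0.008 ] yaw of rack y-90: 22.51 0.1886325945764495
[0.5544 0.33   0.008 ] [0.6284 0.1583 0.008 ] yaw of rack y-90: 23.32 0.18689875168596137
[0.558  0.2072 0.122 ] [0.5746 0.1649 0.122 ] yaw of rack y-90: 21.39 0.04549831877790801
front edge yaw 25.089740605993512 0.08793547163762995 [0.58859645 0.13968001 0.008     ]
```

View pics/w4z.png

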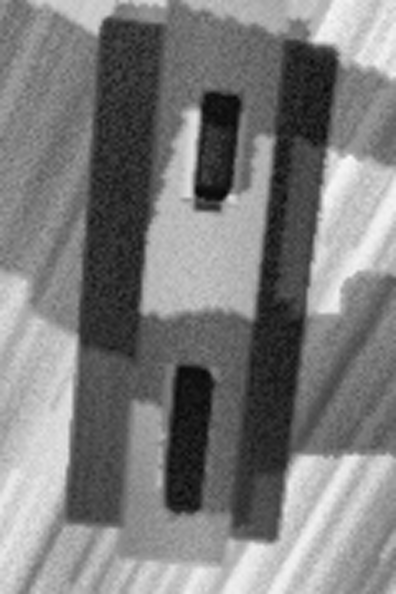

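The zoom shows both gauges in the rack. The rack yaw is about 23° and the long gauge is at (0.5675,0.1863); the estimates agree within 3 mm. Next is a planning helper for the moves.

```bash
cat >> h.py <<'E'
def pose():
    o=robot.get_obs();return np.array(o["tool_pos"]),R.from_euler("xyz",o["ee_rot"]),o
def goto(t,Rt):
    """local shift mm and rotvec deg to a target TCP pose"""
    x,r,o=pose();s=r.inv().apply(np.array(t)-x)*1e3;v=(r.inv()*Rt).as_rotvec(degrees=True)
    print("shift",np.round(s,1),"turn",np.round(v,2),"| force",np.round(o["wrist_force"],1),"w",round(o["width"],4));return s,v
def down(yaw): return R.from_euler("xyz",[180,0,yaw+90],degrees=True)
E
python3 -c "
from h import *
goto([.5675,.1863,.277],down(23));goto([.5675,.1863,.08],down(23))"
```

```text
shift [42.8  2.  -1.6] turn [1.51 0.65 5.21] | force [-0.4  0.3 -0.9] w 0.0943
shift [ 45.2  -3.1 195.3] turn [1.51 0.65 5.21] | force [-0.4  0.3 -0.9] w 0.0943
```

>>> {"name": "arm_command", "arguments": {
  "commands": "0 0 0 1.5 0.65 5.2 1; 42 2 0 0 0 0 1; 0 0 50 0 0 0 1; 0 0 45 0 0 0 1; 0 0 0 0 0 0 1; 0 0 0 0 0 0 1"
}}

```text
time: 5.45
tool_pos: [0.5727, 0.1879, 0.1803]
ee_rot: [3.139, 0.0, 1.964]
wrist_force: [-0.0, 0.5, 0.4]
width: 0.0939
```

```bash
python3 -c "
from h import *
goto([.5675,.1863,.08],down(23))"
```

```text
shift [  0.6  -5.6 100.3] turn [ 0.13  0.01 -0.47] | force [-0.   0.5  0.4] w 0.0939
```

>>> {"name": "arm_command", "arguments": {
  "commands": "1 -5.5 0 0 0 -0.5 1; 0 0 50 0 0 0 1; 0 0 50 0 0 0 1; 0 0 0 0 0 0 1; 0 0 0 0 0 0 1"
}}

```text
time: 6.08
tool_pos: [0.5756, 0.1879, 0.093]
ee_rot: [3.116, 0.004, 1.972]
wrist_force: [0.9, 0.1, 0.7]
width: 0.0939
```

```bash
python3 -c "
from h import *
goto([.5675,.1863,.08],down(23))"
```

```text
shift [ 1.8 -8.4 12.8] turn [1.48 0.26 0.02] | force [0.9 0.1 0.7] w 0.0939
```

>>> {"name": "arm_command", "arguments": {
  "commands": "2 -8 6 1.5 0.2 0 1; 0 0 6 0 0 0 1; 0 0 0 0 0 0 1; 0 0 0 0 0 0 1"
}}

```text
time: 6.58
tool_pos: [0.5708, 0.1874, 0.0868]
ee_rot: [3.133, 0.003, 1.973]
wrist_force: [0.3, -0.1, 0.0]
width: 0.0938
```

```bash
python3 -c "
from h import *
goto([.5675,.1863,.08],down(23))"
```

```text
shift [ 0.3 -3.5  6.7] turn [0.48 0.15 0.02] | force [ 0.3 -0.1  0. ] w 0.0938
```

>>> {"name": "arm_command", "arguments": {
  "commands": "0 -4 8 0.4 0.2 0 1; 0 -1 2 0.2 0 0 1; 0 0 0 0 0 0 1; 0 0 0 0 0 0 0; 0 0 0 0 0 0 0; 0 0 0 0 0 0 0; 0 0 0 0 0 0 0; 0 0 0 0 0 0 0; 0 0 0 0 0 0 0"
}}

```text
time: 7.7
tool_pos: [0.5659, 0.1853, 0.0761]
ee_rot: [-3.139, -0.001, 1.973]
wrist_force: [0.2, 0.6, -0.3]
width: 0.0372
```

```bash
python3 -c "
from h import *
goto([.5675,.1863,.08],down(23));print(pose()[0])"
```

```text
shift [ 0.3  1.8 -3.9] turn [-0.17 -0.07  0.02] | force [ 0.2  0.6 -0.3] w 0.0372
[0.56594385 0.18532032 0.07608936]
```

>>> {"name": "arm_command", "arguments": {
  "commands": "0 1 -3 0 0 0 0; 0 0 0 0 0 0 0; 0 0 0 0 0 0 0; 0 0 0 0 0 0 0; 0 0 0 0 0 0 0; 0 0 0 0 0 0 0; 0 0 0 0 0 0 0"
}}

```text
time: 8.57
tool_pos: [0.5669, 0.1857, 0.0793]
ee_rot: [-3.139, -0.001, 1.973]
wrist_force: [0.3, 1.3, -0.1]
width: 0.0112
```

```bash
python3 -c "
from h import *
goto([.5675,.1863,.08],down(23));print(pose()[0])"
```

```text
shift [ 0.3  0.8 -0.7] turn [-0.17 -0.06  0.02] | force [ 0.3  1.3 -0.1] w 0.0112
[0.56690733 0.18572347 0.07931042]
```

Gripped: the width reads 11.2 mm on a 12 mm handle. Lift.

>>> {"name": "arm_command", "arguments": {
  "commands": "0 0 -15 0 0 0 0; 0 0 -30 0 0 0 0; 0 0 -45 0 0 0 0; 0 0 -45 0 0 0 0; 0 0 -50 0 0 0 0; 0 0 -20 0 0 0 0; 0 0 0 0 0 0 0; 0 0 0 0 0 0 0"
}}

```text
time: 9.57
tool_pos: [0.5665, 0.1855, 0.2936]
ee_rot: [-3.138, -0.001, 1.973]
wrist_force: [-0.5, 0.7, -1.4]
width: 0.0114
```

```bash
cat > ins.py <<'E'
from h import *
psi=6.4;SL=np.array([.5895,-.207,.12]);OFF=np.array([.001,0,.0133])  # gauge origin in tool frame
Rt=R.from_euler("ZY",[psi,-35],degrees=True)*down(0)
n=-Rt.as_matrix()[:,2]
def tgt(h,d=(0,0)):  # h: gauge origin height above mouth along n
    X=R.from_euler("ZY",[psi,-35],degrees=True).as_matrix()
    return SL+n*h+X[:,0]*d[0]+X[:,1]*d[1]-Rt.apply(OFF)
E
python3 -c "
from ins import *
print(pose()[0],n,tgt(.085),tgt(0))
goto(tgt(.085),Rt)"
```

```text
[0.566506   0.18554871 0.29356051] [-0.57000186 -0.06393595  0.81915204] [ 0.53358029 -0.21427867  0.20052265] [ 0.58203044 -0.20884412  0.13089472]
shift [-355.2 -186.4   93.2] turn [-34.94  -5.12  16.09] | force [-0.5  0.7 -1.4] w 0.0114
```

>>> {"name": "arm_command", "arguments": {
  "commands": "-48 -26 0 0 0 0 0; -48 -26 0 0 0 0 0; -48 -26 0 0 0 0 0; -48 -26 0 0 0 0 0; -48 -26 0 0 0 0 0; -48 -26 0 0 0 0 0; -48 -26 0 0 0 0 0; 0 0 0 -8.7 -1.3 4 0; 0 0 0 -8.7 -1.3 4 0; 0 0 0 -8.7 -1.3 4 0; 0 0 0 -8.7 -1.3 4 0; 0 0 0 0 0 0 0"
}}

```text
time: 11.08
tool_pos: [0.5212, -0.2037, 0.2584]
ee_rot: [2.563, -0.027, 1.674]
wrist_force: [-1.1, -0.0, -2.1]
width: 0.0116
```

```bash
python3 -c "
from ins import *
print(pose()[0]);goto(tgt(.085),Rt)"
```

```text
[ 0.52119366 -0.20373655  0.25842631]
shift [-13.3 -22.   54.3] turn [-1.86 -1.03 -1.28] | force [-1.1 -0.  -2.1] w 0.0116
```

>>> {"name": "arm_command", "arguments": {
  "commands": "-13 -22 0 -1.9 -1 -1.3 0; 0 0 20 0 0 0 0; 0 0 15 0 0 0 0; 0 0 0 0 0 0 0; 0 0 0 0 0 0 0"
}}

```text
time: 11.7
tool_pos: [0.5273, -0.2174, 0.2192]
ee_rot: [2.534, 0.006, 1.69]
wrist_force: [-0.1, -0.2, -1.4]
width: 0.0111
```

```bash
python3 -c "
from ins import *
print(pose()[0]);goto(tgt(.075),Rt)
import pickle
for n in('wrist','side','scene'):
    p=snap(n,n+'5');pickle.dump({k:p[k] for k in('camera_matrix','dist','origin','rotation')},open(n+'5.pkl','wb'))
    print(n,tip('long_gauge',p),tip('slot',p))
"
```

```text
[ 0.52727152 -0.21743668  0.21918442]
shift [ 2.5 -5.2 29.1] turn [-0.17 -0.    0.55] | force [-0.1 -0.2 -1.4] w 0.0111
wrist [] [(array([314.6, 181.1]), 0.61)]
side [(array([374.9, 197.4]), 0.51)] [(array([385.8, 218.3]), 0.97), (array([450.4, 318.4]), 0.57)]
scene [(array([277.3, 134.5]), 0.75)] [(array([265. , 167.8]), 0.85)]
```

View pics/wrist5.png

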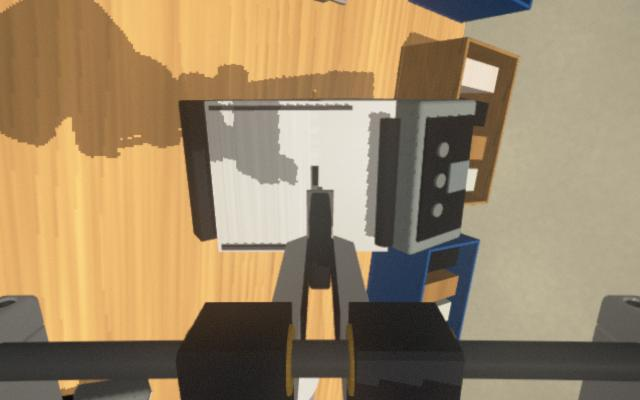

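The wrist picture shows the slot's visible end at (315,175) and the held gauge at (319,195–285). I overlay the predicted gauge and slot outlines on a zoom.

```bash
cat > ov.py <<'E'
from ins import *
import pickle
p=pickle.load(open("wrist5.pkl","rb"));im=cv2.imread("pics/wrist5.png")
x,r,_=pose()
# gauge frame: z=-tool z, x=tool y, y=tool x
Rg=r.as_matrix()@np.array([[0,1,0],[1,0,0],[0,0,-1.]]).T
o=x+r.apply(OFF)
def box(a,b,z): return np.array([[sx*a/2,sy*b/2,z] for sx,sy in((1,1),(1,-1),(-1,-1),(-1,1))])/1e3
Z=5;c=np.array([255,130])
b=cv2.resize(im[130:240,255:385],None,fx=Z,fy=Z,interpolation=cv2.INTER_CUBIC)
def poly(P,col):
    u=((proj(p,P)-c+.5)*Z).astype(int);cv2.polylines(b,[u.reshape(-1,1,2)],True,col,1)
for q,col in((box(18,44,0),(0,255,0)),(box(12,44,56),(0,255,255)),(box(18,2*1,-55),(0,0,255)),(box(2,18,-55),(0,0,255)),(box(4,24,-49),(255,0,255))): poly(q@Rg.T+o,col)
X=R.from_euler("ZY",[psi,-35],degrees=True)
poly(X.apply(box(8,30,0))+SL,(255,0,0))
cv2.imwrite("pics/ov.png",b)
E
python3 ov.py
```

```text
(no output)
```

View pics/ov.png

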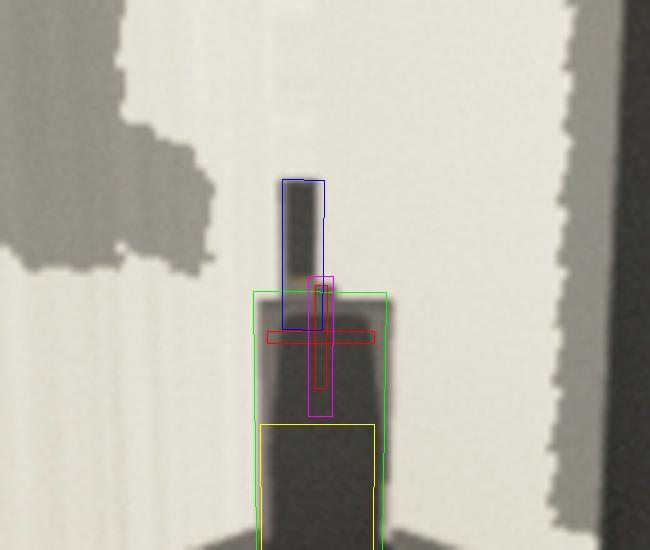

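The overlay fits closely. The real slot is about 0.8 mm down the slope from the model. The gauge sits about +0.6 mm in the jaw direction and −1 mm in tool x. I apply both corrections and approach.

```bash
sed -i 's/SL=np.array(\[.5895,-.207,.12\])/SL=np.array([.5888,-.2071,.1195])/; s/OFF=np.array(\[.001,0,.0133\])/OFF=np.array([0,.0006,.0133])/' ins.py
python3 -c "
from ins import *
goto(tgt(.065),Rt)"
```

```text
shift [ 3.5 -5.4 39.1] turn [-0.17  0.03  0.45] | force [-0.1 -0.  -0.2] w 0.0112
```

>>> {"name": "arm_command", "arguments": {
  "commands": "3.5 -5.4 0 0 0 0.5 0; 0 0 10 0 0 0 0; 0 0 10 0 0 0 0; 0 0 10 0 0 0 0; 0 0 0 0 0 0 0; 0 0 0 0 0 0 0"
}}

```text
time: 12.9
tool_pos: [0.5391, -0.2119, 0.1875]
ee_rot: [2.535, -0.002, 1.681]
wrist_force: [-0.2, 0.3, -0.5]
width: 0.0113
```

```bash
python3 -c "
from ins import *
goto(tgt(.065),Rt)"
```

```text
shift [-0.7  1.4  6. ] turn [-0.25 -0.04 -0.13] | force [-0.2  0.3 -0.5] w 0.0113
```

>>> {"name": "arm_command", "arguments": {
  "commands": "-0.7 1.4 3 -0.2 0 -0.1 0; 0 0 3 0 0 0 0; 0 0 0 0 0 0 0; 0 0 0 0 0 0 0"
}}

```text
time: 13.4
tool_pos: [0.5442, -0.2126, 0.184]
ee_rot: [2.53, 0.0, 1.682]
wrist_force: [-0.3, 0.6, -2.0]
width: 0.0114
```

```bash
python3 -c "
from ins import *
goto(tgt(.055),Rt)
import pickle
p=snap('wrist','wrist5');pickle.dump({k:p[k] for k in('camera_matrix','dist','origin','rotation')},open('wrist5.pkl','wb'))
";python3 ov.py
```

```text
shift [ 0.5 -0.8 10.3] turn [0.02 0.02 0.  ] | force [-0.3  0.6 -2. ] w 0.0114
```

View pics/ov.png

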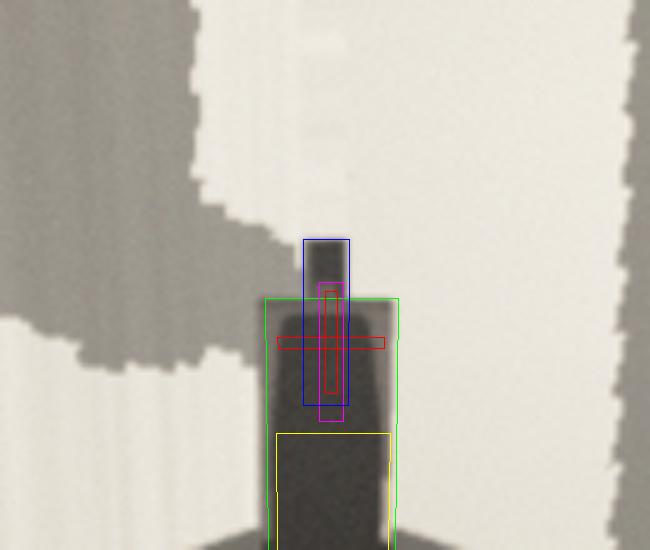

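The gauge and slot outlines now lie within about 0.6 mm of the image. I set OFF y to 0 and the slot 0.3 mm lower, then start the insertion.

```bash
sed -i 's/SL=np.array(\[.5888,-.2071,.1195\])/SL=np.array([.5886,-.2071,.1193])/; s/OFF=np.array(\[0,.0006/OFF=np.array([0,.0/' ins.py
python3 -c "
from ins import *
goto(tgt(.045),Rt)"
```

```text
shift [ 0.5 -0.5 20.4] turn [0.02 0.02 0.  ] | force [-0.2  0.9 -1.6] w 0.0114
```

>>> {"name": "arm_command", "arguments": {
  "commands": "0.5 -0.5 6 0 0 0 0; 0 0 5 0 0 0 0; 0 0 5 0 0 0 0; 0 0 5 0 0 0 0; 0 0 0 0 0 0 0"
}}

```text
time: 14.08
tool_pos: [0.5564, -0.2105, 0.1648]
ee_rot: [2.531, -0.0, 1.682]
wrist_force: [-0.2, -0.1, -0.5]
width: 0.0114
```

```bash
python3 -c "
from ins import *
goto(tgt(.045),Rt);print(pose()[1].inv().apply(pose()[2]['wrist_force']))"
```

```text
shift [-0.3  0.5 -2.5] turn [-0.01 -0.01 -0.02] | force [-0.2 -0.1 -0.5] w 0.0114
[-0.07598611 -0.43038981  0.2562195 ]
```

The tip is about 12 mm in the slot with no contact force. Continuing.

>>> {"name": "arm_command", "arguments": {
  "commands": "-0.3 0.5 5 0 0 0 0; 0 0 6 0 0 0 0; 0 0 6 0 0 0 0; 0 0 6 0 0 0 0; 0 0 0 0 0 0 0"
}}

```text
time: 14.7
tool_pos: [0.5712, -0.2094, 0.1454]
ee_rot: [2.53, 0.0, 1.682]
wrist_force: [-0.3, 0.1, -1.2]
width: 0.0113
```

```bash
python3 -c "
from ins import *
goto(tgt(0),Rt);print(pose()[1].inv().apply(pose()[2]['wrist_force']))"
```

```text
shift [ 0.4 -0.6 18.2] turn [0.02 0.03 0.  ] | force [-0.3  0.1 -1.2] w 0.0113
[ 0.10833536 -0.95784794  0.81566689]
```

>>> {"name": "arm_command", "arguments": {
  "commands": "0.3 -0.5 6 0 0 0 0; 0 0 5 0 0 0 0; 0 0 4 0 0 0 0; 0 0 0 0 0 0 0"
}}

```text
time: 15.2
tool_pos: [0.58, -0.2086, 0.1331]
ee_rot: [2.529, 0.002, 1.682]
wrist_force: [-0.2, -0.6, -0.9]
width: 0.011
```

```bash
python3 -c "
from ins import *
goto(tgt(0),Rt);print(pose()[1].inv().apply(pose()[2]['wrist_force']))"
```

```text
shift [ 0.5 -0.8  3. ] turn [0.08 0.09 0.04] | force [-0.2 -0.6 -0.9] w 0.011
[-0.61819264 -0.70681747  0.6036911 ]
```

>>> {"name": "arm_command", "arguments": {
  "commands": "0.3 -0.5 2.5 0 0 0 0; 0 0 2 0 0 0 0"
}}

```text
time: 15.45
tool_pos: [0.582, -0.209, 0.1313]
ee_rot: [2.529, 0.005, 1.683]
wrist_force: [-18.0, 0.9, 15.0]
width: 0.0114
```

```bash
python3 -c "
from ins import *
goto(tgt(0),Rt);print(pose()[1].inv().apply(pose()[2]['wrist_force']))"
```

```text
shift [ 1.2 -1.4  0.4] turn [0.11 0.22 0.16] | force [-18.    0.9  15. ] w 0.0114
[  2.87853487  -5.90401079 -22.48807088]
```

The push meets 22 N along the blade at the expected depth, so the collar is on the bed. I hold it with a light push.

>>> {"name": "arm_command", "arguments": {
  "commands": "0.5 -0.7 1 0 0 0 0; 0 0 1 0 0 0 0; 0 0 1 0 0 0 0; 0 0 0.7 0 0 0 0"
}}

```text
time: 15.95
tool_pos: [0.5818, -0.209, 0.1313]
ee_rot: [2.53, 0.008, 1.684]
wrist_force: [-5.3, 0.5, 3.6]
width: 0.0112
```

```bash
python3 -c "
from ins import *
goto(tgt(0),Rt);print(pose()[1].inv().apply(pose()[2]['wrist_force']))
p=snap('wrist','w6');a=p['img'][150:350,180:460];cv2.imwrite('pics/w6z.png',cv2.resize(a,None,fx=2.5,fy=2.5,interpolation=cv2.INTER_CUBIC))
print(tip('long_gauge',p),tip('slot',p))
for n in('side','scene'): 
  p=snap(n,n+'6');print(n,tip('long_gauge',p),tip('slot',p))
"
```

```text
shift [ 1.1 -1.1  0.6] turn [0.02 0.31 0.36] | force [-5.3  0.5  3.6] w 0.0112
[ 1.03208398 -2.20991122 -5.92028411]
[(array([318.8, 218.5]), 0.85)] [(array([318.3, 216.8]), 0.81), (array([316.3, 221.6]), 0.36)]
side [(array([389.2, 220. ]), 0.6)] [(array([385.5, 219.6]), 0.55)]
scene [(array([265.5, 163. ]), 0.46)] [(array([268.5, 166.2]), 0.88)]
```

View pics/w6z.png

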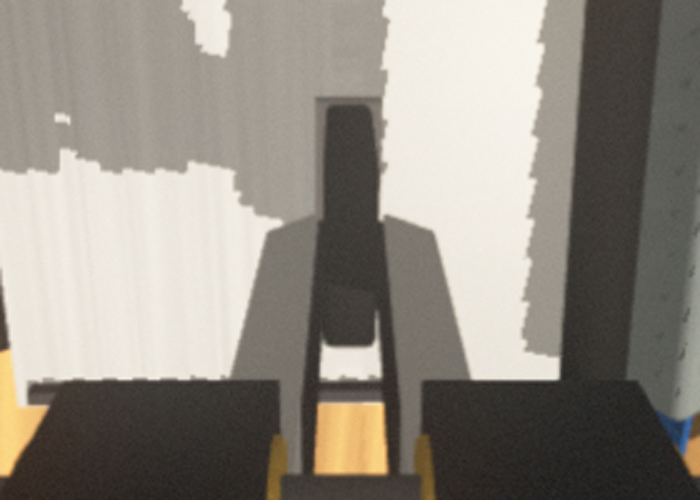

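The collar lies on the bed with the blade fully in: gauge origin (319,218) against slot (318,217). One more firm push, then I draw it straight out.

>>> {"name": "arm_command", "arguments": {
  "commands": "0 0 2 0 0 0 0; 0 0 1.5 0 0 0 0; 0 0 1 0 0 0 0; 0 0 -8 0 0 0 0; 0 0 -8 0 0 0 0; 0 0 -8 0 0 0 0; 0 0 0 0 0 0 0"
}}

```text
time: 17.27
tool_pos: [0.5676, -0.2103, 0.152]
ee_rot: [2.533, 0.011, 1.687]
wrist_force: [0.3, -0.0, -1.3]
width: 0.0113
```

```bash
python3 -c "
from ins import *
goto(tgt(.03),Rt);print(pose()[1].inv().apply(pose()[2]['wrist_force']))"
```

```text
shift [ 0.8 -1.3 -4.3] turn [-0.11  0.34  0.56] | force [ 0.3 -0.  -1.3] w 0.0113
[-0.06064672 -0.52464118  1.20046413]
```

>>> {"name": "arm_command", "arguments": {
  "commands": "0 -0.6 -10 0 0 0 0; 0 0 -10 0 0 0 0; 0 0 -12 0 0 0 0; 0 0 -20 0 0 0 0; 0 0 -30 0 0 0 0; 0 0 -40 0 0 0 0; 0 0 -30 0 0 0 0; 0 0 0 0 0 0 0"
}}

```text
time: 18.27
tool_pos: [0.4759, -0.2196, 0.2838]
ee_rot: [2.532, 0.014, 1.687]
wrist_force: [0.9, -0.6, -2.6]
width: 0.0113
```

```bash
python3 -c "
from ins import *
print(pose()[0]);goto([.5669,.1857,.29],down(23.04))
p=snap('wrist','w7');print(tip('slot',p))
cv2.imwrite('pics/w7.png',p['img'])"
```

```text
[ 0.47592468 -0.21956789  0.2838297 ]
shift [391.9 119.2  69. ] turn [ 34.56   5.77 -15.64] | force [ 0.9 -0.6 -2.6] w 0.0113
[(array([319.1, 165.9]), 0.56)]
```

>>> {"name": "arm_command", "arguments": {
  "commands": "0 0 0 8.7 1.4 -3.9 0; 0 0 0 8.7 1.4 -3.9 0; 0 0 0 8.7 1.4 -3.9 0; 0 0 0 8.7 1.4 -3.9 0; 0 0 0 0 0 0 0; 0 0 0 0 0 0 0"
}}

```text
time: 19.12
tool_pos: [0.4747, -0.2142, 0.2641]
ee_rot: [-3.107, -0.027, 1.981]
wrist_force: [-0.3, 0.3, -0.5]
width: 0.0114
```

```bash
python3 -c "
from ins import *
print(pose()[0]);goto([.5669,.1857,.29],down(23.04))"
```

```text
[ 0.47467831 -0.21419665  0.26413997]
shift [330.4 243.4 -25.5] turn [-1.99 -1.52  0.51] | force [-0.3  0.3 -0.5] w 0.0114
```

>>> {"name": "arm_command", "arguments": {
  "commands": "0 0 -20 -2 -1.5 0.5 0; 48 35 0 0 0 0 0; 48 35 0 0 0 0 0; 48 35 0 0 0 0 0; 48 35 0 0 0 0 0; 48 35 0 0 0 0 0; 48 35 0 0 0 0 0; 30 20 0 0 0 0 0; 0 0 0 0 0 0 0; 0 0 0 0 0 0 0"
}}

```text
time: 20.38
tool_pos: [0.5632, 0.1674, 0.3123]
ee_rot: [3.089, 0.015, 1.943]
wrist_force: [0.3, -0.2, -1.3]
width: 0.0112
```

```bash
python3 -c "
from ins import *
print(pose()[0]);goto([.5669,.1857,.2],down(23.04))"
```

```text
[0.5631767  0.16738428 0.31225572]
shift [ 17.4   4.2 112.4] turn [ 3.02  0.89 -1.69] | force [ 0.3 -0.2 -1.3] w 0.0112
```

>>> {"name": "arm_command", "arguments": {
  "commands": "0 0 0 3 0.9 -1.7 0; 17 7 30 0 0 0 0; 0 0 30 0 0 0 0; 0 0 30 0 0 0 0; 0 0 15 0 0 0 0; 0 0 0 0 0 0 0; 0 0 0 0 0 0 0"
}}

```text
time: 21.25
tool_pos: [0.5649, 0.174, 0.2161]
ee_rot: [3.123, 0.004, 1.955]
wrist_force: [0.6, 0.2, -1.9]
width: 0.0115
```

```bash
python3 -c "
from ins import *
print(pose()[0]);goto([.5669,.1857,.16],down(23.04))"
```

```text
[0.56486055 0.17403064 0.21610778]
shift [10.3  5.2 56.2] turn [ 1.05  0.21 -1.03] | force [ 0.6  0.2 -1.9] w 0.0115
```

>>> {"name": "arm_command", "arguments": {
  "commands": "10 5 0 1 0.2 -1 0; 0 0 20 0 0 0 0; 0 0 20 0 0 0 0; 0 0 10 0 0 0 0; 0 0 0 0 0 0 0; 0 0 0 0 0 0 0"
}}

```text
time: 22.0
tool_pos: [0.5704, 0.1898, 0.1722]
ee_rot: [3.13, 0.001, 1.977]
wrist_force: [0.2, -0.7, -0.0]
width: 0.0113
```

```bash
python3 -c "
from ins import *
print(pose()[0]);goto([.5669,.1857,.15],down(23.04))"
```

```text
[0.5703515  0.18975961 0.17221561]
shift [-2.4 -5.  22.2] turn [0.68 0.03 0.25] | force [ 0.2 -0.7 -0. ] w 0.0113
```

>>> {"name": "arm_command", "arguments": {
  "commands": "-2.4 -5 0 0.7 0 0.2 0; 0 0 10 0 0 0 0; 0 0 8 0 0 0 0; 0 0 0 0 0 0 0; 0 0 0 0 0 0 0"
}}

```text
time: 22.62
tool_pos: [0.567, 0.1853, 0.1543]
ee_rot: [3.141, 0.001, 1.973]
wrist_force: [0.0, 0.4, -2.0]
width: 0.0113
```

```bash
python3 -c "
from ins import *
print(pose()[0]);goto([.5669,.1857,.14],down(23.04))"
```

```text
[0.56700411 0.18527939 0.15428547]
shift [ 0.4  0.1 14.3] turn [0.04 0.05 0.02] | force [ 0.   0.4 -2. ] w 0.0113
```

>>> {"name": "arm_command", "arguments": {
  "commands": "0.3 0 7 0 0 0 0; 0 0 7 0 0 0 0; 0 0 7 0 0 0 0; 0 0 0 0 0 0 0; 0 0 0 0 0 0 0"
}}

```text
time: 23.25
tool_pos: [0.5668, 0.1856, 0.1316]
ee_rot: [3.141, 0.001, 1.973]
wrist_force: [0.2, -0.0, -1.9]
width: 0.0117
```

```bash
python3 -c "
from ins import *
print(pose()[0]);goto([.5669,.1857,.0793],down(23.04))"
```

```text
[0.56677599 0.18555827 0.13160503]
shift [ 0.1  0.1 52.3] turn [0.02 0.04 0.02] | force [ 0.2 -0.  -1.9] w 0.0117
```

Very straight. Tip at about 0.063, entering the opening with no contact.

>>> {"name": "arm_command", "arguments": {
  "commands": "0 0 7 0 0 0 0; 0 0 7 0 0 0 0; 0 0 7 0 0 0 0; 0 0 7 0 0 0 0; 0 0 7 0 0 0 0; 0 0 7 0 0 0 0; 0 0 0 0 0 0 0; 0 0 0 0 0 0 0"
}}

```text
time: 24.25
tool_pos: [0.5668, 0.1855, 0.0864]
ee_rot: [3.141, 0.001, 1.973]
wrist_force: [0.3, 0.3, -0.6]
width: 0.0111
```

```bash
python3 -c "
from ins import *
print(pose()[0]);goto([.5669,.1857,.0793],down(23.04))"
```

```text
[0.56675646 0.18553853 0.08639956]
shift [0.1 0.2 7.1] turn [0.01 0.04 0.02] | force [ 0.3  0.3 -0.6] w 0.0111
```

>>> {"name": "arm_command", "arguments": {
  "commands": "0 0 3 0 0 0 0; 0 0 2.5 0 0 0 0; 0 0 1.5 0 0 0 0; 0 0 1 0 0 0 0"
}}

```text
time: 24.75
tool_pos: [0.5676, 0.1856, 0.0793]
ee_rot: [3.139, 0.001, 1.973]
wrist_force: [-1.3, -0.2, 2.0]
width: 0.0112
```

```bash
python3 -c "
from ins import *
print(pose()[0]);goto([.5669,.1857,.0793],down(23.04))"
```

```text
[0.56759622 0.18563541 0.0792931 ]
shift [ 0.3 -0.6 -0. ] turn [0.14 0.08 0.02] | force [-1.3 -0.2  2. ] w 0.0112
```

>>> {"name": "arm_command", "arguments": {
  "commands": "0 -0.3 0.8 0 0 0 0; 0 0 0 0 0 0 0; 0 0 0 0 0 0 1; 0 0 0 0 0 0 1; 0 0 0 0 0 0 1; 0 0 0 0 0 0 1; 0 0 0 0 0 0 1; 0 0 0 0 0 0 1; 0 0 0 0 0 0 1; 0 0 0 0 0 0 1"
}}

```text
time: 26.0
tool_pos: [0.568, 0.1857, 0.0795]
ee_rot: [3.137, 0.002, 1.973]
wrist_force: [0.3, -0.5, -0.0]
width: 0.0878
```

>>> {"name": "arm_command", "arguments": {
  "commands": "0 0 0 0 0 0 1; 0 0 0 0 0 0 1; 0 0 0 0 0 0 1; 0 0 -10 0 0 0 1; 0 0 -25 0 0 0 1; 0 0 -40 0 0 0 1; 0 0 -50 0 0 0 1; 0 0 -50 0 0 0 1; -20 0 -30 0 0 0 1; -20 0 0 0 0 0 1; 0 0 0 0 0 0 1; 0 0 0 0 0 0 1"
}}

```text
time: 27.5
tool_pos: [0.582, 0.1477, 0.2919]
ee_rot: [3.138, 0.001, 1.974]
wrist_force: [-0.5, 0.5, 0.2]
width: 0.0939
```

Run:
```python
from h import *
print(pose()[0],pose()[2]["width"])
ps={n:snap(n,n+"8") for n in("wrist","side","scene")}
for q in("long_gauge","short_gauge"):
    for n in ps:
        t=tip(q,ps[n]);print(q,n,t,[np.round(atz(ps[n],a,.066),4) for a,_ in t])
print(tip("slot",ps["scene"]))
w=cv2.resize(ps["wrist"]["img"][0:200,240:400],None,fx=2.5,fy=2.5)
u=proj(ps["scene"],[.55,.2,.08])[0].astype(int)
s=cv2.resize(ps["scene"]["img"][u[1]-50:u[1]+50,u[0]-50:u[0]+50],(400,400),interpolation=cv2.INTER_CUBIC)
c=np.zeros((500,800,3),np.uint8);c[:,:400]=w;c[:400,400:]=s;cv2.imwrite("pics/fin.png",c)
```

```text
[0.5819508  0.14772649 0.29188118] 0.09387895909241765
long_gauge wrist [(array([320.5, 129.6]), 0.82)] [array([0.5668, 0.1875, 0.066 ])]
long_gauge side [(array([317.9, 173.1]), 0.59)] [array([0.5663, 0.1979, 0.066 ])]
long_gauge scene [(array([341.2, 247.2]), 0.69)] [array([0.5669, 0.1844, 0.066 ])]
short_gauge wrist [(array([318.4,  54.1]), 0.63)] [array([0.5306, 0.2659, 0.066 ])]
short_gauge side [(array([351.7, 217.8]), 0.43), (array([301.1, 163.6]), 0.41)] [array([ 0.5451, -0.0832,  0.066 ]), array([0.54  , 0.2852, 0.066 ])]
short_gauge scene [(array([342.2, 247.1]), 0.68), (array([373.3, 260.9]), 0.64)] [array([0.5644, 0.1856, 0.066 ]), array([0.5257, 0.2704, 0.066 ])]
[(array([266.3, 167.1]), 0.71)]
```

I've used up the picture views. For a numeric check I compare the gauge's handle in the scene and side cameras with their first pictures, and look for the pin shift.

Run:
```python
from h import *
for n in("scene","side"):
    p=snap(n);a=cv2.imread(f"pics/{n}1.png");b=p["img"]
    for nm,X in(("long handle",[.567,.186,.10]),("short handle",[.5315,.267,.09])):
        u=proj(p,X)[0].round().astype(int);x,y=u
        t=a[y-11:y+12,x-9:x+10];s=b[y-19:y+20,x-17:x+18]
        m=cv2.matchTemplate(s,t,cv2.TM_CCOEFF_NORMED);_,v,_,l=cv2.minMaxLoc(m);print(n,nm,u,"shift px",np.array(l)-8,round(v,3))
    # brass pins
    for im,k in((a,"before"),(b,"after")):
        h=cv2.cvtColor(im,cv2.COLOR_BGR2HSV);u=proj(p,[.5886,-.207,.1])[0].astype(int)
        M=cv2.inRange(h,(20,130,90),(34,255,255));W=np.zeros_like(M);W[u[1]-50:u[1]+50,u[0]-60:u[0]+60]=1
        k2,_,st,ce=cv2.connectedComponentsWithStats(M*W);print(n,k,[(ce[i].round(1).tolist(),int(st[i,4])) for i in range(1,k2) if st[i,4]>2][:6])
    for d in(.02,.035,.055):
        r=R.from_euler("ZY",[6.4,-35],degrees=True);print(d,proj(p,r.apply([[0,.077,-d],[0,-.077,-d]])+[.5886,-.207,.12]).round(1).tolist())
```

```text
scene long handle [342 238] shift px [0 0] 0.927
scene short handle [371 255] shift px [1 1] 0.722
scene before [([279.4, 122.4], 161), ([293.0, 132.0], 3), ([312.2, 136.3], 30), ([320.0, 133.2], 8), ([317.8, 148.6], 87), ([260.2, 151.6], 53)]
scene after [([270.2, 121.4], 42), ([288.7, 120.3], 29), ([283.3, 127.8], 13), ([291.2, 133.0], 24), ([302.1, 141.8], 12), ([309.5, 140.5], 10)]
0.02 [[276.6, 180.9], [250.2, 159.7]]
0.035 [[274.6, 185.1], [248.4, 163.7]]
0.055 [[271.9, 190.7], [246.0, 169.0]]
side long handle [320 166] shift px [0 0] 0.776
side short handle [301 160] shift px [0 0] 0.957
side before []
side after []
0.02 [[374.2, 211.9], [410.6, 241.1]]
0.035 [[376.2, 214.4], [412.5, 243.6]]
0.055 [[378.8, 217.8], [414.9, 246.9]]
```

```bash
python3 -c "
from h import *
o=robot.get_obs();print(o['time'],o['wrist_force']);print(robot.close_job())"
```

```text
28.1 [ 0.10562248 -0.54627664 -0.09608727]
the job is handed in; nothing more can be done
None
```

I took the long gauge from the rack and pushed its blade into the feeder slot until the collar met the bed. I then drew it straight out and hung it back in its own place. The job was handed in at about 28 s of the 54 s allowed.

**What my last checks showed:**
- **Insertion:** about 22 N of resistance came up within 0.4 mm of the computed home depth. The camera showed the collar on the bed, and the tool was within 0.4° of straight.
- **Return:** the gauge touched the rails at the same tool height at which I had gripped it, so it had not slipped in the grip. The scene and side pictures show 0 px shift of its handle against the start. The networks put it within about 3 mm of its start, except the side camera, which was about 12 mm off in y. I trust that one least.
- **Short gauge:** 0 px shift in the side picture. The scene picture gave (1,1) px at a weak match (0.72), which I put down to shadows.
- **Gripper:** open and clear of everything, with no force on the wrist.

**What I could not confirm:**
- **Stop depth:** my colour search for the brass pins found nothing usable. The 55 mm depth is inferred from the collar contact and tool pose, not read directly.
- **Final look:** the 12-picture limit was reached, so the last view was refused and I checked the end state by numbers only.
- **Bystanders:** I did not check the bench items again at the end. The arm kept above them and met no unexpected contact force.

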